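# Torch check of a planed board edge

## Task

Check the planed edge of the board: lay the straightedge flat on the cutting mat with one long edge flush against the board's planed edge, alongside the pencil mark, and let go of it. Then pick up the inspection torch, aim its beam at the point where the pencil line meets the planed edge, from roughly 10 to 20 cm away, hold it steady there for two seconds, and stand it back upright on the mat with the straightedge still flush. Set things down rather than drop them, do not tip the torch over, and leave the jar, mallet and chisel where they are.

Things in the scene. Friction and masses are not known exactly. Their poses are not given: they have to be found in the camera images.
- board: Wooden board 300 x 110 x 18 mm (x, y, z), fixed flat on the green mat (mat top z = 3 mm) between two stops 13 mm high, 28 mm long at its ends. Origin: centre of its underside; x along the board, z up. The straight planed edge is its -y side (face at y = -55 mm), turned roughly to world -y, within 0.25 rad; +y is the rough, dark bark edge.
- aim_point (a point): The point to light: where the dark pencil line (4 mm wide, 45 mm long, running square across the board's top from the planed edge inwards) meets the planed edge, on the board's top (18 mm over the mat). It lies up to 60 mm either way from the middle of the edge.
- straightedge: Loose aluminium straightedge, 0.25 to 0.47 kg, flat on the mat: blade 240 x 60 x 6 mm (x, y, z), with a dark upright grip rail along its middle, 120 mm long, 14 mm wide, from 6 to 34 mm above the underside. Origin: centre of the underside; x along its length, z up. Either long edge (y = +-30 mm) may be used: flush puts the origin at y = -85 mm in the board's frame, x axes parallel.
- torch: Loose torch, 0.2 to 0.34 kg, standing on a round foot (66 mm wide, 14 high); grey box body 36 x 34 mm (x, y) up to 120 mm; lamp head juts from +x, 45 deg downwards, meets the body below 95 mm, no wider than it: grip the top across the 34 mm. Origin: centre of the underside; z up. It and a glue jar (56 mm wide, 75 high) stand 12 to 21 cm apart on the robot's right (-y), either in front.
- torch_head: The torch's lamp head, fixed to it: a black cylinder of 33 mm diameter, 45 mm long. Origin: centre of the lens, at x = 50, y = 0, z = 50 mm in the torch's frame. Its x axis is the beam, pointing out of the lens, 45 degrees below the torch's +x when the torch is upright; its y axis is the torch's y.
There are look-alikes about, which are no part of the job. What is meant by the torch is not orange, and is the smaller of those in its own colour.

How it is judged:
By the outcome, as a careful person would: the job done as asked, in the order asked, and still so for the second after the job is handed in, with the robot touching nothing.
It also fails if it takes over 72 s, if anything falls off the work surface, if the arm or the gripper's body presses on something with over 40 N, if the wrist force passes 120 N, or if a joint passes its speed limit or range.

## Robot

A 6-joint arm with a two-finger parallel gripper is mounted at the origin on the work surface. World frame = base frame: x ahead of the robot, y to its left, z up, the work surface at z = 0. Lengths are in m, angles in rad, forces in N, time in s.
With the tool pointing down it reaches from about 0.35 to 0.775 m from the base axis. Payload 7.3 kg.
Tool frame: the origin (TCP) lies where the fingers leave the gripper's body, on its centre line; the fingertips stand 66 mm ahead of it and the grasp point (between the pads) lies 47 mm ahead of it (robot.tips_ahead is the distance from the TCP to the fingertips, in m); z points along the fingers, y is the line along which they close (so a half turn about z gives the same grasp; the last joint's range is limited). The gripper opens to 92 mm and grips with 3 to 60 N. Pads are 19 mm wide; open, the fingers measure 130 mm over their backs; the gripper's body (75 mm by 190 mm) begins 47 mm behind the grasp point.
Start: joints at [-1.433, 0.342, 1.524, -0, 1.275, -0.146], TCP at [0.147, -0.504, 0.292] pointing down, gripper open.
Joint ranges: [-2.53, 2.53], [-0.77, 2.02], [0.04, 2.7], [-1, 4.14], [0.28, 2.66], [-3.11, 3.11]. Speed limits (rad/s): [2.57, 2.57, 3.14, 3.14, 3.14, 3.14].

## Interface

Orientations are given as [roll, pitch, yaw] about the fixed x, y, z axes, in that order (R = Rz(yaw) Ry(pitch) Rx(roll)).
In Python, from cell import robot gives the robot as it stands.
- The arm moves only by the shell command python3 -m inch 'ROWS' [FORCE]. ROWS is a JSON object of lists of equal length, an entry for each row: "travel": the shift along the tool's x, y, z in mm, a list of three; "turn": the turn about the tool's z in units of 5 degrees (1.0 is 5 degrees); "claw": the closure, from -1 (fully open) to 1 (shut). A call has 1 to 12 rows; each row is the pose to reach, as a shift and turn from the pose commanded when the call began, along the tool's axes at that moment; what a row does not reach only later rows make up. A row lasts 1/10 s, in which the tool goes at most 50 mm and 8.59 degrees, less where a joint would pass 70% of its speed; a pose out of reach is approached as far as the arm can. A call with a gripper value outside its range is refused whole. The fingers move at their own pace and stop on an object; FORCE is the grip in N (left out, the last holds). Time passes only in rows, so rows that repeat a pose let the fingers close. It gives the time, the measured TCP pose, the force, the opening and the grip force at its end, in the units of the state.
- robot.observe(): the state, without advancing time (a new reading comes with each control period).
- robot.read_camera(name): name is "side" or "top"; returns a dict with "pixels" (480x640x3 uint8, red, green, blue), "fx", "fy", "cx", "cy" (pixels), "k1" (the pictures are not rectified: a ray, as slopes to the right and down, at radius r is drawn at 1 + k1 r^2 times it, then the intrinsics apply), "cam_to_world" (4x4, takes a point from camera to world coordinates). Camera axes: x right, y down, z forward; pixel columns grow to the right and rows downward; lengths in m; the calibration is good to about 2 mm. A picture is of the moment at which its call begins. There is no depth.
- robot.hand_in(): hands the job in; it is judged then, once.
The state is a dict: "time": time; "qpos": joint angles; "qvel": joint speeds; "joint_efforts": joint torques, N m; "tool_pos": TCP position; "tool_rot": TCP orientation; "contact_force": force on the tool from outside, world axes, zero at the start; "torque": the same for the moment, N m; "opening": finger opening in m; "grip_force": force on a finger pad.
Only numpy, scipy, OpenCV 4.12 (cv2) and the standard library are available. Lean on these libraries where they do the work, as an engineer would, in place of code of your own. Each camera call takes 0.05 s, during which the arm holds its last target. There are 200 camera calls.

## Working session

There is one attempt and no reset: what is moved stays moved. The work goes in short steps, Python scripts to look and compute and a shell command to move; the robot and the scene stay as the last step left them, time stands still between calls to the robot, and variables do not carry over. Pictures are saved under pics/ and viewed, at most 10 in all, crops included, and the job is handed in when it is done.

```bash
ls; mkdir -p pics; python3 - <<'E'
from cell import robot
import cv2,numpy as np
for n in("top","side"):
    c=robot.read_camera(n); cv2.imwrite(f"pics/{n}0.png",c["pixels"][:,:,::-1])
    np.save(f"{n}0.npy",c,allow_pickle=True)
    print(n,c["fx"],c["cx"],c["cy"],c["k1"],np.round(c["cam_to_world"],3).tolist())
s=robot.observe();print(s["time"],s["tool_pos"],s["tool_rot"],s["opening"],s["contact_force"])
E
```

```text
pics
top 443.9085779968888 322.4169697295777 241.46135749192632 -0.06791855328194132 [[0.022, -0.996, 0.089, 0.4], [-1.0, -0.023, -0.005, -0.197], [0.007, -0.089, -0.996, 0.933], [0.0, 0.0, 0.0, 1.0]]
side 596.6891768975997 322.2346866965587 235.50678755487533 -0.055960800577586345 [[0.945, -0.247, 0.213, 0.219], [-0.326, -0.687, 0.649, -1.031], [-0.014, -0.683, -0.73, 1.012], [0.0, 0.0, 0.0, 1.0]]
0.1 [ 0.14698502 -0.50373345  0.29163057] [-3.14026260e+00 -2.02128442e-04  2.83770536e-01] 0.09143589892848061 [ 0.38392897  0.32622233 -0.67515415]
```

View pics/top0.png

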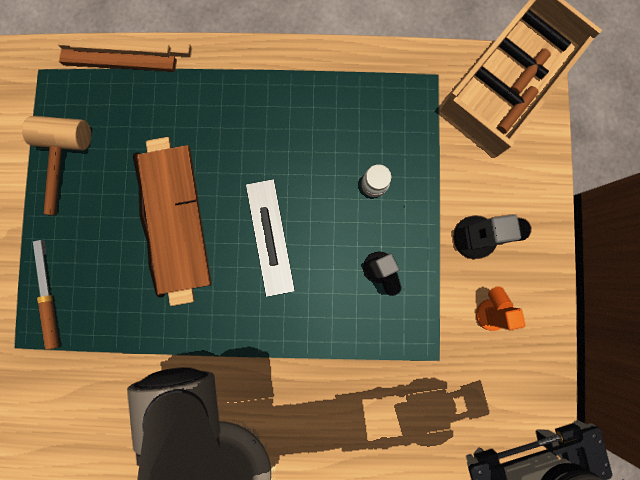

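View pics/side0.png

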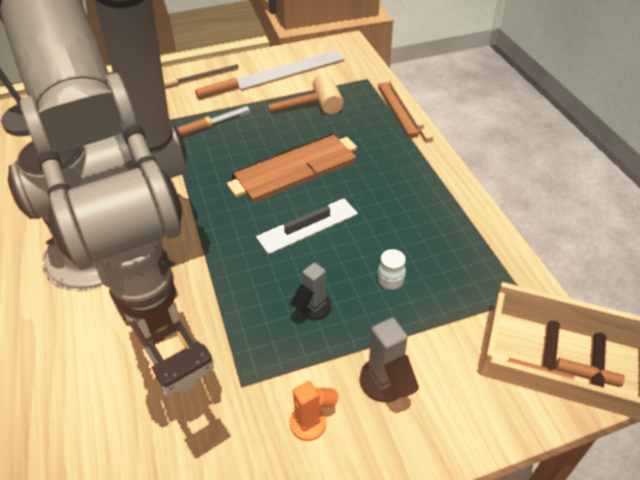

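The top view shows the board at (137-210, 145-295) with the planed edge on its right and the pencil line meeting it near (197,202). The straightedge is at (247-294, 180-297). The small grey torch is at (382,268), with its head pointing to image-down (394,288). The jar is at (376,180). The larger grey torch and the orange one are look-alikes off the mat.

```bash
cat > h.py <<'E'
import numpy as np,cv2
from scipy import ndimage
def und(c,p):
    K=np.array([[c["fx"],0,c["cx"]],[0,c["fy"],c["cy"]],[0,0,1]])
    return cv2.undistortPoints(np.array(p,np.float64).reshape(-1,1,2),K,np.array([c["k1"],0,0,0])).reshape(-1,2)
def plane(c,p,z):
    T=np.array(c["cam_to_world"]);u=und(c,p)
    d=np.c_[u,np.ones(len(u))]@T[:3,:3].T
    return T[:3,3]+d*((z-T[2,3])/d[:,2])[:,None]
def pix(c,P):
    T=np.linalg.inv(np.array(c["cam_to_world"]));K=np.array([[c["fx"],0,c["cx"]],[0,c["fy"],c["cy"]],[0,0,1.]])
    return cv2.projectPoints(np.array(P,float).reshape(-1,1,3),cv2.Rodrigues(T[:3,:3])[0],T[:3,3],K,np.array([c["k1"],0,0,0.]))[0].reshape(-1,2)
def blob(m,near):
    l,n=ndimage.label(m);v=l[near[1],near[0]];return l==v
def contour(m):
    return max(cv2.findContours(m.astype(np.uint8),cv2.RETR_EXTERNAL,cv2.CHAIN_APPROX_NONE)[0],key=len).reshape(-1,2)
def rect(c,m,z):
    w=plane(c,contour(m),z)[:,:2];(cx,cy),(a,b),t=cv2.minAreaRect((w*1000).astype(np.float32))
    if a<b:a,b,t=b,a,t-90
    return round(cx,1),round(cy,1),round(a,1),round(b,1),round((t+90)%180-90,2)
E
python3 - <<'E'
from h import *
S={"top":dict(se=(254,200),wood=(185,260),torch=(386,268),jar=(378,175)),"side":dict(se=(270,240),wood=(260,185),torch=(315,272),jar=(392,262))}
for n in S:
    c=np.load(n+"0.npy",allow_pickle=True).item();im=c["pixels"].astype(int);r,g,b=im[...,0],im[...,1],im[...,2]
    hsv=cv2.cvtColor(c["pixels"],cv2.COLOR_RGB2HSV).astype(int);s,v=hsv[...,1],hsv[...,2]
    for k,p in S[n].items(): print(n,k,im[p[1],p[0]])
    se=blob((s<60)&(v>130),S[n]["se"]);print("SE",rect(c,ndimage.binary_fill_holes(se),.009))
    wd=blob((r>g+15),S[n]["wood"]);wd=ndimage.binary_opening(wd,iterations=1)
    print("wood",rect(c,wd,.003))
    w=plane(c,contour(wd),.003)[:,:2]*1000
    # planed edge: points on -y side
    x=np.round(w[:,0]/3);E=np.array([w[x==k][w[x==k][:,1].argmin()] for k in np.unique(x)])
    lo,hi=w[:,0].min(),w[:,0].max();E=E[(E[:,0]>lo+55)&(E[:,0]<hi-55)]
    f=np.polyfit(E[:,0],E[:,1],1);print("edge slope",f,np.std(E[:,1]-np.polyval(f,E[:,0])),lo,hi)
    x0,y0={"top":(355,240),"side":(285,255)}[n];x1,y1={"top":(410,305),"side":(340,325)}[n]
    print("cam",c["cam_to_world"][:3,3])
t=np.load("top0.npy",allow_pickle=True).item()["pixels"]
s=np.load("side0.npy",allow_pickle=True).item()["pixels"]
z=lambda a,f:cv2.resize(a,None,fx=f,fy=f,interpolation=cv2.INTER_NEAREST)
A=np.zeros((600,800,3),np.uint8)
for a,(x,y) in((z(t[150:300,130:215],4)[:,:300],(0,0)),(z(t[240:305,350:415],4),(310,0)),(z(s[250:325,280:345],4),(310,290)),(z(s[130:200,230:290],4),(580,0)),(z(s[130:200,290:345],4),(580,290))):
    A[y:y+a.shape[0],x:x+a.shape[1]]=a[:600-y,:800-x]
cv2.imwrite("pics/crops.png",A[:,:,::-1])
E
```

```text
top se [226 219 207]
top wood [175 101  55]
top torch [148 142 133]
top jar [232 224 203]
SE (489.7, -91.0, 240.1, 60.0, 12.22)
wood (524.0, 120.1, 361.4, 122.5, 11.48)
edge slope [  0.20505462 -48.48758428] 0.8030678627308688 342.47540083682196 702.7950539681748
cam [ 0.40024709 -0.19706545  0.93264009]
side se [247 246 238]
side wood [202 132  82]
side torch [175 171 159]
side jar [251 248 240]
SE (490.8, -92.8, 245.1, 67.7, 12.23)
wood (527.1, 126.5, 366.1, 135.5, 11.54)
edge slope [  0.20784805 -44.34116455] 28.055832743579924 343.5796511240631 707.2846227273948
cam [ 0.21882769 -1.03055453  1.0122761 ]
```

View pics/crops.png

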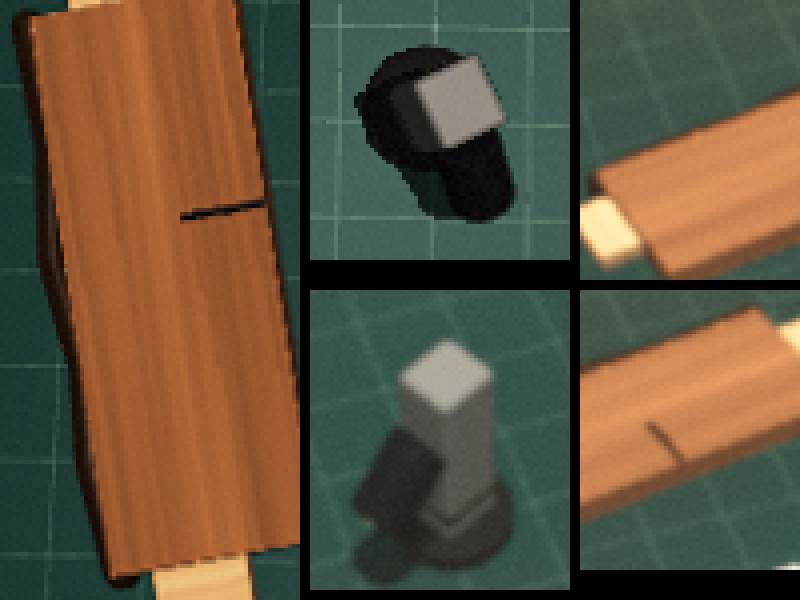

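```bash
python3 - <<'E'
from h import *
for n,a in (("top",(185,260)),("side",(260,185))):
    c=np.load(n+"0.npy",allow_pickle=True).item();im=c["pixels"].astype(int);r,g,b=im[...,0],im[...,1],im[...,2]
    def edge(m,z,lo,hi):
        w=plane(c,contour(m),z)[:,:2]*1000;x=np.round(w[:,0]/3)
        E=np.array([w[x==k][w[x==k][:,1].argmin()] for k in np.unique(x)]);E=E[(E[:,0]>lo)&(E[:,0]<hi)]
        for _ in range(4):
            f=np.polyfit(E[:,0],E[:,1],1);d=E[:,1]-np.polyval(f,E[:,0]);E=E[abs(d)<max(1.5*d.std(),.5)]
        return f[0],np.polyval(f,530),d.std(),len(E)
    T={"top":110,"side":155}[n]
    bright=blob((r>T)&(r>g+40),a); print(n,"topface z21",edge(bright,.021,420,640))
    nong=blob((r>=g-2),a);print(n,"wall z3",edge(nong,.003,420,640))
    print(rect(c,bright,.021))
    # profile across edge
    f=edge(bright,.021,420,640);nrm=np.array([f[0],-1])/np.hypot(f[0],1)
    P=[[530+s*nrm[0],f[1]+s*nrm[1],21] for s in range(-8,16,2)]
    for q in pix(c,np.array(P)/1000): print(im[int(round(q[1])),int(round(q[0]))],end=' ')
    print()
    # pencil: dark pixels within the top face
    fill=cv2.morphologyEx(bright.astype(np.uint8),cv2.MORPH_CLOSE,np.ones((9,9)))>0
    pe=fill&(r<{"top":100,"side":140}[n]);l,k=ndimage.label(pe,np.ones((3,3)))
    i=1+np.argmax(ndimage.sum(pe,l,range(1,k+1)));yx=np.argwhere(l==i)
    w=plane(c,yx[:,::-1],.021)[:,:2]*1000;m=w.mean(0);u=np.linalg.svd(w-m)[2][0]
    print("pencil",m,u,len(w),w[w[:,1].argmin()],w[w[:,1].argmax()])
    # torch top
    if n=="top": m=(abs(r-g)<25)&(r>110);p=(386,268)
    else: m=(abs(r-g)<20)&(r>150);p=(315,272)
    print("torch",rect(c,blob(m,p),.123))
E
```

```text
top topface z21 (np.float64(0.21065737422022518), np.float64(58.40577914608022), np.float64(0.4482714067328671), 45)
top wall z3 (np.float64(0.20799964879568617), np.float64(59.00126882605815), np.float64(0.4256871952035826), 41)
(522.0, 111.8, 353.7, 110.5, 11.69)
[159  91  48] [151  87  45] [143  81  44] [155  89  46] [133  73  38] [46 27 18] [49 47 41] [36 68 61] [36 67 62] [37 67 61] [34 67 59] [34 67 59] 
pencil [557.46738062  87.08248566] [ 0.19373676 -0.98105355] 51 [560.12842983  65.9349717 ] [555.06299188 107.9446606 ]
torch (432.4, -321.0, 32.1, 30.6, 25.42)
side topface z21 (np.float64(0.20986342910512473), np.float64(56.9201394468803), np.float64(0.896103091900777), 52)
side wall z3 (np.float64(0.21030519707245246), np.float64(57.25636986461627), np.float64(0.7113012906114496), 43)
(521.4, 109.9, 353.1, 111.1, 11.69)
[204 131  83] [202 133  86] [202 133  86] [202 133  86] [167 109  70] [167 109  70] [120  79  50] [120  79  50] [114  73  47] [117  76  51] [114  78  53] [111  80  56] 
pencil [558.03006481  85.00050654] [ 0.19823003 -0.98015553] 15 [562.52043734  65.14223889] [553.15248331 101.81029076]
torch (432.1, -322.7, 31.0, 29.7, 25.27)
```

```bash
cat > to.py <<'E'
import sys,numpy as np
from scipy.spatial.transform import Rotation as R
from cell import robot
s=robot.observe();x=[float(v) for v in sys.argv[1:]] # world mm, yaw deg
rot=R.from_euler("xyz",s["tool_rot"]);d=rot.inv().apply(np.array(x[:3])-1000*s["tool_pos"])
y=np.degrees(s["tool_rot"][2]);t=-((x[3]-y+180)%360-180)/5
print("travel",d.round(1),"turn",round(t,2),"| t",round(s["time"],1),"pos",(1000*s["tool_pos"]).round(1),"yaw",round(y,2),"rp",np.degrees(s["tool_rot"][:2]).round(2),"F",s["contact_force"].round(1),"M",s["torque"].round(2),"open",round(1000*s["opening"],1),"grip",round(s["grip_force"],1),"q",s["qpos"].round(2))
E
python3 to.py 490 -92 150 12.2
```

```text
travel [ 444.5 -299.   142.1] turn 0.81 | t 0.1 pos [ 147.  -503.7  291.6] yaw 16.26 rp [-1.7992e+02 -1.0000e-02] F [ 0.4  0.3 -0.7] M [ 0.01 -0.01 -0.02] open 91.4 grip 0.0 q [-1.43  0.34  1.52  0.    1.28 -0.15]
```

```bash
python3 -m inch '{"travel":[[40,-27,0],[80,-54,0],[120,-81,0],[160,-108,10],[200,-135,20],[240,-162,35],[280,-189,60],[320,-216,85],[360,-243,110],[400,-270,125],[430,-290,135],[444.5,-299,142]],"turn":[0,0,0.1,0.2,0.3,0.4,0.5,0.6,0.7,0.81,0.81,0.81],"claw":[-1,-1,-1,-1,-1,-1,-1,-1,-1,-1,-1,-1]}'; python3 -m inch '{"travel":[[0,0,0],[0,0,0]],"turn":[0,0],"claw":[-1,-1]}' >/dev/null; python3 to.py 490 -92 80 12.2; python3 - <<'E'
from h import *
from cell import robot
c=robot.read_camera("top");cv2.imwrite("pics/top1.png",c["pixels"][:,:,::-1])
E
```

```text
time: 1.3
tool_pos: [0.4913, -0.0893, 0.1486]
tool_rot: [-3.14, 0.001, 0.216]
contact_force: [0.5, -1.3, 0.2]
opening: 0.0916
grip_force: 0.0
travel [ 0.6 -0.3 69.9] turn 0.01 | t 1.5 pos [489.6 -92.4 149.9] yaw 12.27 rp [-1.7998e+02  7.0000e-02] F [-0.3 -1.  -0. ] M [-0.   -0.03 -0.03] open 91.7 grip 0.0 q [-0.34  0.46  1.78 -0.    0.9   1.02]
```

```bash
python3 -m inch '{"travel":[[0,0,20],[0,0,40],[0.5,0,55],[0.5,0,65],[0.5,0,70],[0.5,0,70],[0.5,0,70],[0.5,0,70],[0.5,0,70],[0.5,0,70],[0.5,0,70],[0.5,0,70]],"turn":[0,0,0,0,0,0,0,0,0,0,0,0],"claw":[-1,-1,-1,-1,-1,-0.5,0,0.4,0.6,0.8,1,1]}' 15; python3 -m inch '{"travel":[[0,0,0],[0,0,0],[0,0,0],[0,0,0]],"turn":[0,0,0,0],"claw":[1,1,1,1]}'>/dev/null; python3 to.py 490 -92 80 12.2
```

```text
time: 2.75
tool_pos: [0.4905, -0.0924, 0.0803]
tool_rot: [3.141, -0.0, 0.213]
contact_force: [0.4, -0.3, 0.6]
opening: 0.0403
grip_force: 0.0
travel [-0.3 -0.3  0.2] turn 0.0 | t 3.1 pos [490.4 -92.3  80.2] yaw 12.21 rp [-1.7998e+02  1.0000e-02] F [-0.6  1.1 -0.1] M [0.19 0.06 0.09] open 14.0 grip 15.0 q [-0.34  0.58  1.84  0.    0.73  1.02]
```

```bash
python3 -m inch '{"travel":[[0,0,-4],[0,0,-8],[0,0,-12],[0,0,-12],[0,0,-12]],"turn":[0,0,0,0,0],"claw":[1,1,1,1,1]}' 25; python3 to.py 550 23 92 11.75
```

```text
time: 3.65
tool_pos: [0.4905, -0.0924, 0.0923]
tool_rot: [3.141, -0.0, 0.213]
contact_force: [-0.4, -0.3, -3.6]
opening: 0.0137
grip_force: 25.0
travel [  82.5 -100.2    0.3] turn 0.09 | t 3.6 pos [490.5 -92.4  92.3] yaw 12.21 rp [ 1.7999e+02 -1.0000e-02] F [-0.4 -0.3 -3.6] M [ 0.01  0.03 -0.02] open 13.7 grip 25.0 q [-0.34  0.56  1.83 -0.    0.76  1.02]
```

```bash
python3 -m inch '{"travel":[[5,-6,0],[14,-17,0],[25,-30,0],[36,-44,0],[47,-57,0],[58,-70,0],[68,-82,0],[76,-92,0],[80,-97,0],[82,-100,0],[82,-100,0],[82,-100,0]],"turn":[0,0,0,0.02,0.04,0.06,0.08,0.09,0.09,0.09,0.09,0.09],"claw":[1,1,1,1,1,1,1,1,1,1,1,1]}'; python3 -m inch '{"travel":[[0,0,4],[0,0,8],[0,0,10],[0,0,11],[0,0,11.5],[0,0,11.5]],"turn":[0,0,0,0,0,0],"claw":[1,1,1,1,1,1]}' > /dev/null; python3 to.py 550 23 80 11.75; python3 - <<'E'
from h import *
from cell import robot
for n in("top","side"):
    c=robot.read_camera(n);np.save(n+"1.npy",c,allow_pickle=True)
    a=c["pixels"][130:330,120:320] if n=="top" else c["pixels"][100:300,190:390]
    locals()[n]=cv2.resize(a,None,fx=2,fy=2,interpolation=cv2.INTER_CUBIC)
cv2.imwrite("pics/pre.png",np.hstack([top,side])[:,:,::-1])
E
```

```text
time: 4.85
tool_pos: [0.5493, 0.0223, 0.0921]
tool_rot: [3.141, 0.001, 0.205]
contact_force: [0.4, -0.7, -3.8]
opening: 0.0133
grip_force: 25.0
travel [ 0.5 -0.2  0.7] turn 0.0 | t 5.5 pos [549.5  22.7  80.7] yaw 11.76 rp [180.   0.] F [ 0.1  0.4 -3.9] M [-0.01 -0.    0.02] open 13.7 grip 25.0 q [-0.1   0.64  1.69 -0.    0.81  1.27]
```

View pics/pre.png

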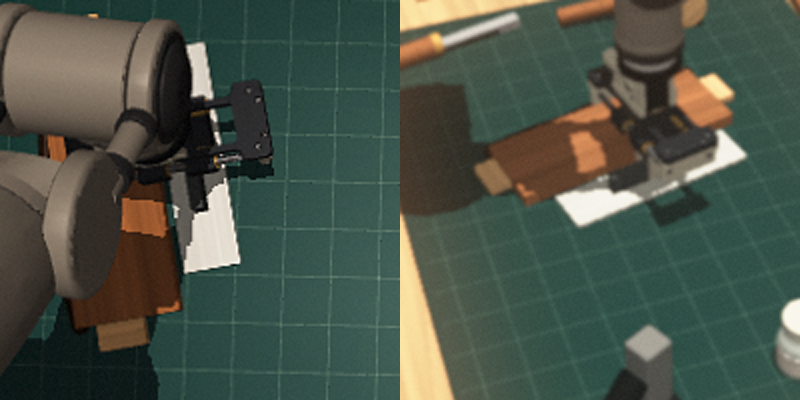

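The picture shows the straightedge, held level, a few mm short of the planed edge (gap near (183,270) left). Next I lower it onto the mat and slide it in.

```bash
python3 -m inch '{"travel":[[0,0,0.4],[0,0,0.7],[0,0,0.7],[0,-1,0.7],[0,-2,0.7],[0,-3,0.7],[0,-4,0.7],[0,-5,0.7],[0,-5,0.7]],"turn":[0,0,0,0,0,0,0,0,0],"claw":[1,1,1,1,1,1,1,1,1]}'; python3 to.py 550 23 80 11.75
```

```text
time: 6.45
tool_pos: [0.5486, 0.0276, 0.0802]
tool_rot: [3.141, -0.0, 0.205]
contact_force: [1.0, -1.5, 0.6]
opening: 0.0139
grip_force: 25.0
travel [0.4 4.8 0.2] turn 0.0 | t 6.5 pos [548.6  27.6  80.2] yaw 11.77 rp [ 1.7999e+02 -3.0000e-02] F [ 1.  -1.5  0.6] M [-0.17 -0.03 -0.01] open 13.9 grip 25.0 q [-0.09  0.64  1.7  -0.    0.81  1.28]
```

```bash
for i in 1; do python3 -m inch '{"travel":[[0,-0.5,0],[0,-1,0],[0,-1.5,0],[0,-1.5,0]],"turn":[0,0,0,0],"claw":[1,1,1,1]}' | grep -E "pos|force|rot"; python3 -m inch '{"travel":[[0,-0.5,0],[0,-1,0],[0,-1,0]],"turn":[0,0,0],"claw":[1,1,1]}' | grep -E "pos|force|rot"; done; python3 to.py 550 23 80 11.75
```

```text
tool_pos: [0.5484, 0.029, 0.0802]
tool_rot: [3.141, -0.001, 0.205]
contact_force: [0.4, -3.4, 1.3]
grip_force: 25.0
tool_pos: [0.5482, 0.0299, 0.0802]
tool_rot: [3.141, -0.0, 0.205]
contact_force: [0.4, -3.8, 2.8]
grip_force: 25.0
travel [0.4 7.2 0.2] turn 0.0 | t 7.2 pos [548.2  29.9  80.2] yaw 11.76 rp [ 1.7998e+02 -3.0000e-02] F [ 0.4 -3.8  2.8] M [-0.54 -0.12  0.03] open 13.6 grip 25.0 q [-0.08  0.64  1.7  -0.    0.81  1.28]
```

```bash
for i in 1; do python3 -m inch '{"travel":[[0,-0.5,0],[0,-1,0],[0,-1,0]],"turn":[0,0,0],"claw":[1,1,1]}' | grep -E "pos|force"; python3 to.py 550 23 80 11.75;  python3 -m inch '{"travel":[[0,-0.5,0],[0,-1,0],[0,-1,0]],"turn":[0,0,0],"claw":[1,1,1]}' | grep -E "pos|force"; done; python3 to.py 550 23 80 11.75
```

```text
tool_pos: [0.548, 0.0304, 0.0802]
contact_force: [0.8, -7.0, 2.7]
grip_force: 25.0
travel [0.4 7.7 0.2] turn 0.0 | t 7.5 pos [548.   30.4  80.2] yaw 11.76 rp [ 1.7994e+02 -2.0000e-02] F [ 0.8 -7.   2.7] M [-1.11 -0.08 -0.07] open 13.8 grip 25.0 q [-0.08  0.64  1.7  -0.    0.8   1.28]
tool_pos: [0.548, 0.0305, 0.0803]
contact_force: [1.9, -11.7, 2.4]
grip_force: 25.0
travel [0.4 7.8 0.3] turn 0.0 | t 7.8 pos [548.   30.5  80.3] yaw 11.77 rp [ 1.7986e+02 -3.0000e-02] F [  1.9 -11.7   2.4] M [-1.86 -0.12 -0.07] open 13.8 grip 25.0 q [-0.08  0.64  1.7  -0.    0.8   1.28]
```

```bash
python3 -m inch '{"travel":[[0,0,0],[0,0,0],[0,0,0],[0,0,0],[0,0,0]],"turn":[0,0,0,0,0],"claw":[0.64,0.64,0.63,0.62,0.62]}'; python3 to.py 550 23 80 11.75
```

```text
time: 8.25
tool_pos: [0.5476, 0.032, 0.0801]
tool_rot: [3.141, -0.0, 0.205]
contact_force: [0.2, -3.9, 3.1]
opening: 0.0174
grip_force: 1.9
travel [0.5 9.3 0.1] turn 0.0 | t 8.2 pos [547.6  32.   80.1] yaw 11.76 rp [ 1.7999e+02 -1.0000e-02] F [ 0.2 -3.9  3.1] M [-0.63 -0.15 -0.07] open 17.4 grip 1.9 q [-0.08  0.64  1.7  -0.    0.8   1.28]
```

```bash
python3 -m inch '{"travel":[[0,-1,0],[0,-1.5,0],[0,-1.5,0],[0,-1,0],[0,0,0],[0,1,0],[0,1.7,0],[0,1.7,0]],"turn":[0,0,0,0,0,0,0,0],"claw":[0.62,0.62,0.62,0.62,0.62,0.62,0.62,0.62]}'; python3 to.py 550 23 80 11.75
```

```text
time: 9.05
tool_pos: [0.5475, 0.0307, 0.0797]
tool_rot: [-3.141, 0.001, 0.205]
contact_force: [-0.3, -0.4, 0.1]
opening: 0.0175
grip_force: 0.0
travel [ 0.9  8.  -0.3] turn 0.0 | t 9.1 pos [547.5  30.7  79.7] yaw 11.77 rp [-1.7997e+02  6.0000e-02] F [-0.3 -0.4  0.1] M [0.07 0.01 0.04] open 17.5 grip 0.0 q [-0.08  0.64  1.7   0.    0.81  1.28]
```

```bash
python3 -m inch '{"travel":[[0,0,-3],[0,0,-10],[0,0,-25],[0,0,-50],[0,0,-85],[0,0,-125],[0,0,-150],[0,0,-150]],"turn":[0,0,0,0,0,0,0,0],"claw":[0.62,0.62,0.62,0.62,0.5,0,-0.5,-1]}'; python3 to.py 432.3 -321.8 230 25.4
```

```text
time: 9.85
tool_pos: [0.5495, 0.0303, 0.2347]
tool_rot: [3.139, -0.008, 0.205]
contact_force: [-0.2, -0.4, -0.6]
opening: 0.0424
grip_force: 0.0
travel [-186.7  320.8    3.9] turn -2.73 | t 9.8 pos [549.5  30.3 234.7] yaw 11.77 rp [179.86  -0.47] F [-0.2 -0.4 -0.6] M [-0.01 -0.01 -0.02] open 42.4 grip 0.0 q [-0.08  0.44  1.55  0.    1.15  1.28]
```

```bash
python3 -m inch '{"travel":[[-15,26,0],[-35,60,0],[-58,100,0],[-80,138,0],[-102,176,0],[-124,214,0],[-146,252,0],[-165,284,0],[-180,310,0],[-187,321,0],[-187,321,0],[-187,321,0]],"turn":[-0.2,-0.5,-0.8,-1.1,-1.5,-1.9,-2.3,-2.6,-2.73,-2.73,-2.73,-2.73],"claw":[-1,-1,-1,-1,-1,-1,-1,-1,-1,-1,-1,-1]}'|head -2; python3 to.py 432.3 -321.8 155 25.4; python3 - <<'E'
from h import *
from cell import robot
for n in("top","side"):
    c=robot.read_camera(n);np.save(n+"2.npy",c,allow_pickle=True)
    im=c["pixels"].astype(int);hsv=cv2.cvtColor(c["pixels"],cv2.COLOR_RGB2HSV).astype(int);s,v=hsv[...,1],hsv[...,2]
    sd=pix(c,[[.49,.0,.009]]);sd=pix(c,[[.46,.01,.009]])[0].round().astype(int)
    m=blob((s<60)&(v>130),sd);print(sd,rect(c,ndimage.binary_fill_holes(m),.009))
    w=plane(c,contour(m),.009)[:,:2]*1000
    a=c["pixels"][130:310,120:320] if n=="top" else c["pixels"][120:300,220:420]
    locals()[n]=cv2.resize(a,None,fx=2,fy=2,interpolation=cv2.INTER_CUBIC) if n=="side" else cv2.resize(a,None,fx=2,fy=2,interpolation=cv2.INTER_CUBIC)
cv2.imwrite("pics/se.png",np.hstack([top,side])[:,:,::-1])
E
```

```text
time: 11.05
tool_pos: [0.4303, -0.3211, 0.2297]
travel [ 1.4  1.6 74.7] turn -0.0 | t 11.1 pos [ 430.3 -321.1  229.7] yaw 25.4 rp [-179.93   -0.  ] F [ 0.  -0.   0.9] M [0.02 0.01 0.03] open 92.0 grip 0.0 q [-0.78  0.42  1.58  0.    1.14  0.34]
[221 250] (547.9, 30.4, 240.7, 61.4, 11.56)
[283 199] (411.6, 274.8, 2142.9, 1332.7, 88.29)
```

View pics/se.png

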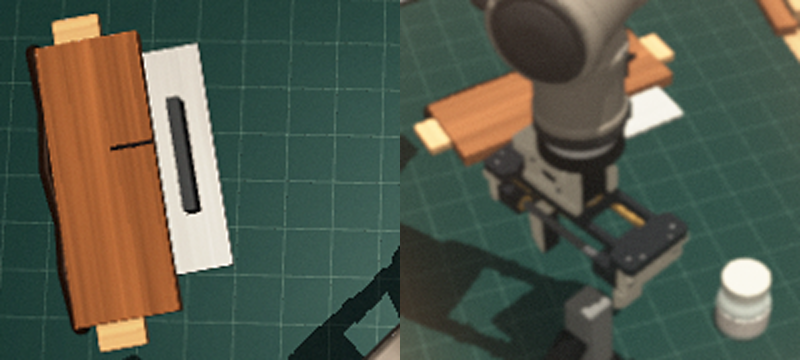

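The straightedge lies flat along the planed edge with no visible gap (joint from (143,55) to (178,275) left), and the mark is alongside it at (150,143). The torch is upright below the open gripper. Next I grasp it.

```bash
python3 -m inch '{"travel":[[1.4,1.6,10],[1.4,1.6,30],[1.4,1.6,50],[1.4,1.6,65],[1.4,1.6,73],[1.4,1.6,74.5],[1.4,1.6,74.5],[1.4,1.6,74.5],[1.4,1.6,74.5],[1.4,1.6,74.5]],"turn":[0,0,0,0,0,0,0,0,0,0],"claw":[-1,-1,-1,-1,-1,-1,-0.6,-0.3,-0.1,0]}' 15; python3 to.py 432.3 -321.8 155 25.4
```

```text
time: 12.15
tool_pos: [0.4324, -0.3231, 0.1561]
tool_rot: [3.14, -0.0, 0.444]
contact_force: [-0.3, -0.4, 0.4]
opening: 0.064
grip_force: 0.0
travel [ 0.5 -1.2  1.1] turn 0.0 | t 12.2 pos [ 432.4 -323.1  156.1] yaw 25.41 rp [ 1.7994e+02 -2.0000e-02] F [-0.3 -0.4  0.4] M [ 0.02  0.03 -0.07] open 64.0 grip 0.0 q [-0.78  0.51  1.66 -0.    0.96  0.34]
```

```bash
python3 -m inch '{"travel":[[0,-0.5,0],[0,-0.5,0],[0,-0.5,0],[0,-0.5,0],[0,-0.5,0],[0,-0.5,0],[0,-0.5,0]],"turn":[0,0,0,0,0,0,0],"claw":[0.1,0.2,0.25,0.3,0.5,0.7,1]}' 10; python3 to.py 432.3 -321.8 155 25.4;  python3 -m inch '{"travel":[[0,0,0],[0,0,-3],[0,0,-8],[0,0,-14],[0,0,-20],[0,0,-20]],"turn":[0,0,0,0,0,0],"claw":[1,1,1,1,1,1]}' 30; python3 to.py 432.3 -321.8 155 25.4
```

```text
time: 12.85
tool_pos: [0.432, -0.3223, 0.1554]
tool_rot: [-3.141, 0.0, 0.444]
contact_force: [-0.7, 1.7, -0.3]
opening: 0.0338
grip_force: 10.0
travel [ 0.5 -0.3  0.4] turn 0.0 | t 12.8 pos [ 432.  -322.3  155.4] yaw 25.41 rp [-1.7998e+02  1.0000e-02] F [-0.7  1.7 -0.3] M [ 0.27  0.04 -0.03] open 33.8 grip 10.0 q [-0.78  0.51  1.67  0.    0.96  0.34]
time: 13.45
tool_pos: [0.4324, -0.3229, 0.1767]
tool_rot: [3.139, -0.001, 0.443]
contact_force: [1.2, -0.5, -2.7]
opening: 0.0341
grip_force: 30.0
travel [ 0.4 -1.1 21.7] turn 0.0 | t 13.4 pos [ 432.4 -322.9  176.7] yaw 25.41 rp [ 1.7987e+02 -4.0000e-02] F [ 1.2 -0.5 -2.7] M [-0.06 -0.08  0.  ] open 34.1 grip 30.0 q [-0.78  0.49  1.64 -0.    1.01  0.34]
```

```bash
python3 -m inch '{"travel":[[0,0,-8],[0,0,-20],[0,0,-34],[0,0,-46],[0,0,-52],[0,0,-52]],"turn":[0.3,1,2,3,3.4,3.4],"claw":[1,1,1,1,1,1]}' >/dev/null; python3 to.py 615.4 -82.1 229.5 -70;python3 - <<'E'
from h import *
c=np.load("top2.npy",allow_pickle=True).item();print(plane(c,[[376,180]],.078)*1000)
E
```

```text
travel [ 216.1 -211.5   -0.8] turn 15.67 | t 14.1 pos [ 432.3 -322.7  228.8] yaw 8.35 rp [ 1.7989e+02 -8.0000e-02] F [ 0.5  0.5 -2.7] M [ 0.04 -0.01  0.02] open 34.0 grip 30.0 q [-0.78  0.43  1.58 -0.    1.13  0.64]
[[ 599.94617641 -304.03541312   78.        ]]
```

```bash
python3 -m inch '{"travel":[[6,-6,-3],[20,-20,-8],[40,-39,-12],[62,-61,-15],[85,-83,-15],[108,-105,-15],[131,-128,-15],[154,-150,-15],[174,-170,-15],[190,-186,-15],[200,-196,-15],[205,-200,-15]],"turn":[0.3,1,2,3,4,5,6,7,8,9,10,10.6],"claw":[1,1,1,1,1,1,1,1,1,1,1,1]}' >/dev/null; python3 -m inch '{"travel":[[0,0,0],[0,0,0],[0,0,0],[0,0,0],[0,0,0],[0,0,0],[0,0,0]],"turn":[0.6,1.6,2.6,3.6,4.6,5,5],"claw":[1,1,1,1,1,1,1]}' >/dev/null; python3 to.py 615.4 -82.1 229.5 -70
```

```text
travel [ -8.1 -13.8  12.4] turn 0.08 | t 15.9 pos [605.3 -94.6 241.9] yaw -69.58 rp [1.7994e+02 4.0000e-02] F [ 0.4  1.4 -2.9] M [ 0.1  -0.06  0.04] open 33.7 grip 30.0 q [-0.28  0.54  1.34 -0.    1.26  2.51]
```

```bash
python3 -m inch '{"travel":[[-2,-3,3],[-4,-7,6],[-6,-11,9],[-8,-13.5,12],[-8,-13.8,12.4],[-8,-13.8,12.4],[-8,-13.8,12.4]],"turn":[0,0.08,0.08,0.08,0.08,0.08,0.08],"claw":[1,1,1,1,1,1,1]}' >/dev/null; python3 to.py 615.4 -82.1 229.5 -70; python3 - <<'E'
from h import *
from cell import robot
for n in("top","side"):
    c=robot.read_camera(n);np.save(n+"3.npy",c,allow_pickle=True)
    print(n,pix(c,[[.562,.0645,.021],[.5983,-.0351,.127],[.6154,-.0821,.077]]).round(1).tolist())
    a=c["pixels"][120:320,120:320] if n=="top" else c["pixels"][80:280,260:460]
    locals()[n]=cv2.resize(a,None,fx=2,fy=2,interpolation=cv2.INTER_CUBIC)
cv2.imwrite("pics/aim.png",np.hstack([top,side])[:,:,::-1])
E
```

```text
travel [-0.4  0.2  0.7] turn 0.0 | t 16.6 pos [615.7 -82.4 230.2] yaw -69.99 rp [-1.8e+02 -1.0e-02] F [ 0.2 -0.3 -2.8] M [ 0.08 -0.03  0.01] open 33.6 grip 30.0 q [-0.26  0.57  1.33 -0.    1.24  2.54]
top [[195.7, 200.1], [234.3, 171.6], [263.3, 169.8]]
side [[314.9, 172.2], [342.5, 160.4], [356.2, 187.8]]
```

View pics/aim.png

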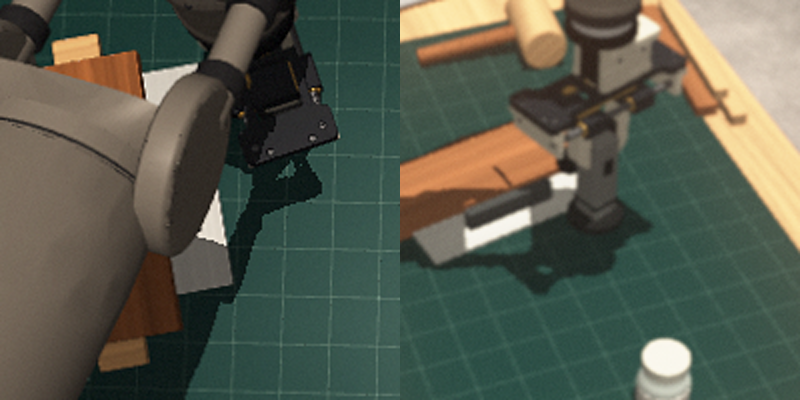

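The right half shows the torch held upright at (597,170). The lamp head is hidden behind it, pointing at the pencil mark (500,172), and the straightedge is still flush. I measure the body and foot against the prediction.

```bash
python3 - <<'E'
from h import *
c=np.load("side3.npy",allow_pickle=True).item();im=c["pixels"].astype(int)
for z in (.155,.145,.135,.125,.115,.105):
    p=pix(c,[[.6157,-.0824,z]])[0]; y=int(round(p[1]));print(z,p.round(1),im[y,int(p[0])-14:int(p[0])+16].sum(1)//3)
f=pix(c,np.array([[.6157+.033*np.cos(a),-.0824+.033*np.sin(a),.0777] for a in np.linspace(0,6.28,60)]));print("foot pred",f.min(0).round(1),f.max(0).round(1))
for y in range(180,200,3):print(y,im[y,335:380].sum(1)//3)
E
```

```text
0.155 [357.4 161.8] [ 30  34  32  33  44  72  91 105 109 117 111 104  87  76  74  75  72  68
  62  50  36  29  35  53  65  70  71  72  77  67]
0.145 [357.2 165.3] [40 35 33 44 54 60 72 68 73 74 73 73 72 72 72 73 73 68 62 41 33 33 40 53
 64 73 72 70 67 68]
0.135 [357.1 168.7] [240 241 240 240 221 153  90  65  67  71  69  67  71  73  72  73  74  69
  73  69  71  71  72  71  70  69  69  70  70  70]
0.125 [357.  172.1] [236 237 237 239 239 216 149  84  67  69  69  70  69  72  71  72  70  71
  70  71  70  69  71  69  71  70  68  69  68  66]
0.115 [356.9 175.4] [122 125 122 124 122 107  82  70  71  66  67  69  69  70  72  71  70  71
  70  71  70  73  68  69  70  70  68  69  74  72]
0.105 [356.8 178.7] [120 120 114 102  74  51  45  51  54  62  65  66  69  70  70  71  73  72
  69  73  68  72  69  62  59  50  43  53  60  65]
foot pred [342.2 178.1] [370.7 197.3]
180 [114 118 122 123 121 117 118 120 119 101  80  51  45  50  55  51  49  57
  66  67  70  70  73  71  74  71  70  70  63  59  54  50  42  39  39  46
  53  60  63  68  68  68  66  70  68]
183 [117 121 118 116 120 118 119 114  93  61  
[... 197 characters left out ...]
8  32  34  37  45  55
  63  63  63  63  62  70  74  77  79  72  69  63  55  50  47  48  45  47
  46  39  40  40  38  39  42  47  58]
189 [60 50 43 40 35 39 40 40 36 30 37 35 35 34 34 35 32 28 34 40 49 58 70 69
 63 57 52 48 50 51 50 44 49 48 44 41 35 39 42 37 35 39 43 39 38]
192 [38 43 39 39 43 38 37 37 40 38 34 32 28 29 34 33 31 34 38 45 47 49 47 46
 47 48 48 47 44 45 45 40 40 37 35 37 39 39 38 39 36 42 39 36 41]
195 [41 41 39 39 38 40 38 41 42 42 42 43 39 36 35 34 34 31 35 34 34 33 35 36
 34 33 36 33 33 35 32 34 36 39 38 40 37 40 42 40 38 40 44 40 40]
198 [45 42 40 41 42 39 39 38 38 42 37 39 41 40 36 39 38 39 38 41 40 38 35 39
 37 39 37 35 39 37 37 38 37 39 39 35 39 39 34 42 55 61 63 62 66]
```

```bash
python3 - <<'E'
from h import *
c=np.load("side3.npy",allow_pickle=True).item()
R=lambda x,y,z:[.6157+x*np.cos(1.92)-y*np.sin(1.92),-.0824+x*np.sin(1.92)+y*np.cos(1.92),.0777+z]
print(pix(c,[R(-.018,.017,.014),R(-.018,-.017,.014),R(-.018,.017,.08),R(-.018,-.017,.08),R(-.033,0,0),R(-.033,0,.014)]).round(1))
a=cv2.resize(c["pixels"][140:205,320:395],None,fx=8,fy=8,interpolation=cv2.INTER_CUBIC);a=cv2.convertScaleAbs(a,alpha=2)
cv2.imwrite("pics/foot.png",a[:,:,::-1])
E
```

```text
[[356.2 190.4]
 [367.3 183.9]
 [357.  168.1]
 [368.5 161.7]
 [365.9 195.1]
 [366.2 190.5]]
```

View pics/foot.png

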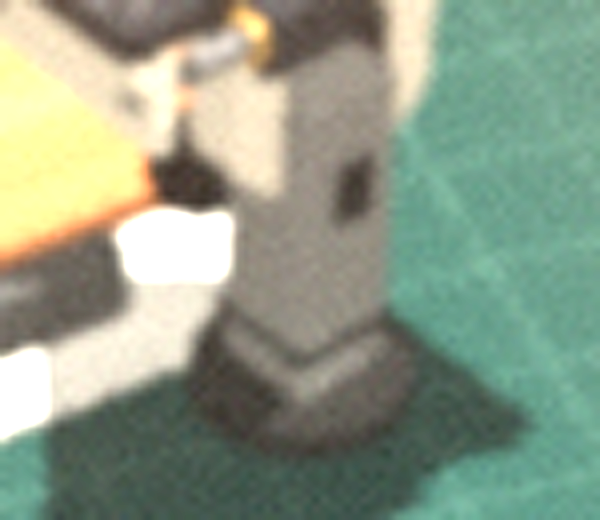

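The torch body edges (357 and 368.5 px) and the foot (343.7-372.2, bottom 196) match the upright prediction to about 1 px, so the aim is good. Holding.

```bash
for i in 1; do python3 -m inch '{"travel":[[0,0,0.5],[0,0,0.5],[0,0,0.5],[0,0,0.5],[0,0,0.5],[0,0,0.5],[0,0,0.5],[0,0,0.5],[0,0,0.5],[0,0,0.5],[0,0,0.5],[0,0,0.5]],"turn":[0,0,0,0,0,0,0,0,0,0,0,0],"claw":[1,1,1,1,1,1,1,1,1,1,1,1]}' | head -3;  python3 -m inch '{"travel":[[0,0,0],[0,0,0],[0,0,0],[0,0,0],[0,0,0],[0,0,0],[0,0,0],[0,0,0],[0,0,0],[0,0,0],[0,0,0],[0,0,0]],"turn":[0,0,0,0,0,0,0,0,0,0,0,0],"claw":[1,1,1,1,1,1,1,1,1,1,1,1]}' | head -3; python3 -m inch '{"travel":[[0,0,0],[0,0,0],[0,0,0],[0,0,0],[0,0,0],[0,0,0],[0,0,0],[0,0,0],[0,0,0],[0,0,0],[0,0,0],[0,0,0]],"turn":[0,0,0,0,0,0,0,0,0,0,0,0],"claw":[1,1,1,1,1,1,1,1,1,1,1,1]}' | head -3; done; python3 to.py 470 -200 229.5 -20
```

```text
time: 17.95
tool_pos: [0.6157, -0.0823, 0.2296]
tool_rot: [3.142, -0.0, -1.222]
time: 19.15
tool_pos: [0.6157, -0.0823, 0.2296]
tool_rot: [-3.142, -0.0, -1.222]
time: 20.35
tool_pos: [0.6157, -0.0823, 0.2296]
tool_rot: [3.142, -0.0, -1.222]
travel [6.070e+01 1.772e+02 1.000e-01] turn -10.0 | t 20.4 pos [615.7 -82.3 229.6] yaw -69.99 rp [180.  -0.] F [ 1.4 -0.8 -3. ] M [ 0.1  -0.02  0.  ] open 33.7 grip 30.0 q [-0.26  0.57  1.33 -0.    1.24  2.54]
```

```bash
python3 -m inch '{"travel":[[2,5,0],[6,17,0],[12,35,0],[19,56,0],[26,77,0],[33,98,0],[40,119,0],[48,140,0],[54,158,0],[59,172,0],[61,177,0],[61,177,0]],"turn":[0,0,0,0,0,0,0,0,0,0,0,0],"claw":[1,1,1,1,1,1,1,1,1,1,1,1]}' >/dev/null; python3 -m inch '{"travel":[[0,0,6],[0,0,18],[0,0,32],[0,0,46],[0,0,58],[0,0,66],[0,0,69],[0,0,71],[0,0,72],[0,0,72]],"turn":[0,0,0,0,0,0,0,0,0,0],"claw":[1,1,1,1,1,1,1,1,1,1]}' >/dev/null; python3 to.py 470 -200 155.4 -70
```

```text
travel [-0.4  0.3  2.5] turn 0.0 | t 22.6 pos [ 470.4 -200.3  157.9] yaw -69.99 rp [-1.7998e+02 -4.0000e-02] F [-0.4 -0.4 -2.4] M [ 0.1  -0.03  0.01] open 33.6 grip 30.0 q [-0.55  0.47  1.74 -0.    0.93  2.24]
```

```bash
python3 -m inch '{"travel":[[0,0,0.7],[0,0,1.4],[0,0,2],[0,0,2.3],[0,0,2.3],[0,0,2.3]],"turn":[0,0,0,0,0,0],"claw":[1,1,1,1,1,1]}' >/dev/null; python3 to.py 470 -200 155.4 -70;
```

```text
travel [-0.3  0.2  0. ] turn 0.0 | t 23.1 pos [ 470.3 -200.3  155.4] yaw -69.99 rp [-1.8e+02 -2.0e-02] F [-0.2 -0.5 -0.9] M [0.14 0.11 0.04] open 33.7 grip 30.0 q [-0.55  0.47  1.74 -0.    0.92  2.24]
```

Touching: the weight is partly off the wrist. Down a touch more, then release gently.

```bash
python3 -m inch '{"travel":[[0,0,0.4],[0,0,0.6],[0,0,0.6]],"turn":[0,0,0],"claw":[1,1,1]}' 8 | grep -A0 force; python3 -m inch '{"travel":[[0,0,0],[0,0,0],[0,0,0],[0,0,0],[0,0,0],[0,0,0],[0,0,0],[0,0,0]],"turn":[0,0,0,0,0,0,0,0],"claw":[0.2,0.15,0.1,0,-0.2,-0.4,-0.4,-0.4]}' >/dev/null; python3 to.py 470 -200 155.4 -70; python3 -m inch '{"travel":[[0,0,-10],[0,0,-30],[0,0,-60],[0,0,-95],[0,0,-125],[0,0,-140],[0,0,-140]],"turn":[0,0,0,0,0,0,0],"claw":[-0.4,-0.4,-0.4,-0.4,-0.4,-0.4,-0.4]}' >/dev/null; python3 to.py 300 -480 290 -70
```

```text
contact_force: [-2.1, -0.4, 4.1]
--
grip_force: 8.0
travel [-0.3  0.2 -0.7] turn 0.0 | t 24.2 pos [ 470.3 -200.2  154.7] yaw -69.99 rp [-1.8e+02 -1.0e-02] F [ 0.2  0.8 -0.5] M [ 0.16 -0.03  0.01] open 63.7 grip 0.0 q [-0.55  0.47  1.75 -0.    0.92  2.24]
travel [204.  256.3   7.8] turn 0.0 | t 24.9 pos [ 471.  -200.6  297.8] yaw -69.99 rp [-179.79   -0.27] F [ 0.4 -0.1 -0.6] M [ 0.13 -0.03  0.01] open 64.7 grip 0.0 q [-0.55  0.31  1.55 -0.    1.27  2.24]
```

Move the arm aside and check.

```bash
python3 -m inch '{"travel":[[10,12,0],[28,35,0],[48,60,0],[68,86,0],[89,112,0],[110,138,0],[131,164,0],[152,190,0],[172,216,0],[188,236,0],[200,251,0],[204,256,0]],"turn":[0,0,0,0,0,0,0,0,0,0,0,0],"claw":[-1,-1,-1,-1,-1,-1,-1,-1,-1,-1,-1,-1]}' >/dev/null; python3 -m inch '{"travel":[[0,0,0],[0,0,0],[0,0,0]],"turn":[0,0,0],"claw":[-1,-1,-1]}' >/dev/null; python3 - <<'E'
from h import *
from cell import robot
c=robot.read_camera("top");np.save("top4.npy",c,allow_pickle=True);cv2.imwrite("pics/end.png",c["pixels"][:,:,::-1])
hsv=cv2.cvtColor(c["pixels"],cv2.COLOR_RGB2HSV).astype(int);s,v=hsv[...,1],hsv[...,2]
p=pix(c,[[.46,.01,.009]])[0].round().astype(int)
print(rect(c,ndimage.binary_fill_holes(blob((s<60)&(v>130),p)),.009));print(robot.observe()["contact_force"],robot.observe()["time"])
E
```

```text
(547.9, 30.5, 240.7, 61.5, 11.81)
[-0.69263011  0.21902563  0.45736109] 26.5
```

View pics/end.png

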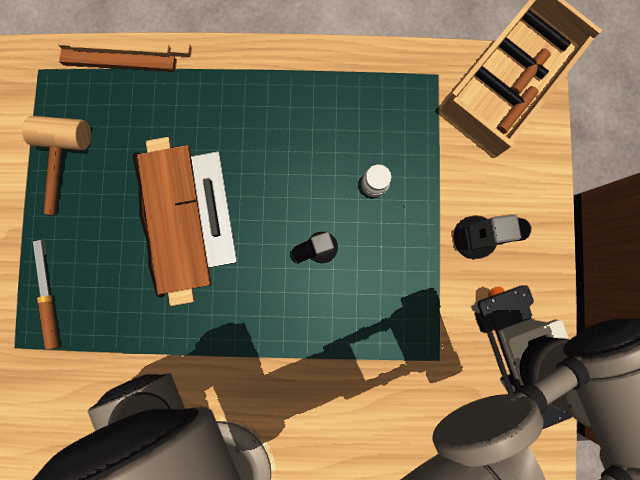

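The picture shows the straightedge flush at (213,208) and the torch upright on the mat at (320,246). The jar, mallet and chisel have not moved, and the gripper is clear.

```bash
python3 -c "
from cell import robot
print(robot.hand_in())"
```

```text
the job is handed in; nothing more can be done
None
```

The job is handed in at about 26.5 s of the 72 s allowed: the straightedge is flush against the planed edge, the torch was aimed at the mark from about 15 cm for over 3 s and stood back upright on the mat, and the jar, mallet and chisel were left alone; the aim was checked from the torch's pose because I did not see the light spot itself.

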